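# Bolt the bit chest shut

## Robot

A 6-joint arm with a two-finger parallel gripper is mounted at the origin on the work surface. World frame = base frame: x ahead of the robot, y to its left, z up, the work surface at z = 0. Lengths are in m, angles in rad, forces in N, time in s.
With the tool pointing down it reaches from about 0.375 to 0.9 m from the base axis. Payload 3.1 kg.
Tool frame: the origin (TCP) lies between the finger pads; the fingertips stand 22 mm ahead of it and the grasp point (between the pads) lies 3 mm ahead of it; z points along the fingers, y is the line along which they close (so a half turn about z gives the same grasp; the last joint's range is limited). The gripper opens to 87 mm and grips with 3 to 60 N. Pads are 19 mm wide; open, the fingers measure 117 mm over their backs; the gripper's body (75 mm by 190 mm) begins 51 mm behind the grasp point.
Start: joints at [-1.329, 0.527, 1.433, -0, 1.181, -0.178], TCP at [0.255, -0.571, 0.245] pointing down, gripper open.
Joint ranges: [-3.08, 3.08], [-0.75, 2.2], [0.22, 2.44], [-1.43, 4.57], [0, 2.65], [-2.85, 2.85]. Speed limits (rad/s): [2.79, 2.79, 3.14, 3.14, 3.14, 3.14].

## Interface

Orientations are given as a unit quaternion [x, y, z, w].
In Python, from rig import get_obs, camera, get_calibration, hand_in, cut_out gives the robot as it stands.
- The arm moves only by the shell command python3 -m inch 'ROWS' [OPENING] [FORCE]. ROWS is JSON, one flat list of numbers, 6 for each row, row after row: the shift along the tool's x, y, z scaled (see below), then the turn, a rotation vector about the tool's x, y, z scaled (see below). A call has 1 to 20 rows; each row is the pose to reach, as a shift and turn from the pose commanded when the call began, along the tool's axes at that moment; what a row does not reach only later rows make up. The controller multiplies each number of a shift by 0.08 m and each number of a turn by 90 degrees. A row lasts 1/12 s, in which the tool goes at most 41.7 mm and 7.16 degrees, less where a joint would pass 70% of its speed; a pose out of reach is approached as far as the arm can. A call with a number of a shift or a turn outside -1 to 1 is refused whole. A call with a gripper value outside its range is refused whole. OPENING is the finger opening in mm, from 0 to 87, set as the call begins (- or left out, the last holds). The fingers move at their own pace and stop on an object; FORCE is the grip in N (left out, the last holds). Time passes only in rows, so rows that repeat a pose let the fingers close. It gives the time, the measured TCP pose, the force, the opening and the grip force at its end, in the units of the state.
- get_obs(): the state, without advancing time (a new reading comes with each control period).
- camera(name): name is "side" or "top" or "wrist"; returns the picture (400x640x3 uint8, red, green, blue); there is no depth.
- get_calibration(name): a dict with "vertical_fov" (degrees; the focal length in pixels is half the picture's height over the tangent of half this angle, whatever the lens; pixels are square), "cx", "cy" (the principal point, pixels), "T" (4x4, takes a point from camera to world coordinates). Camera axes: x right, y down, z forward; pixel columns grow to the right and rows downward; lengths in m; the calibration is good to about 2 mm. The wrist camera is an equidistant fisheye: a pixel r from the principal point sees the ray r / f radians off the axis. A picture is of the moment at which its call begins: read the wrist's pose just before it. get_calibration takes no time and is no camera call; for the wrist camera it gives the pose at the moment of the call.
- hand_in(): hands the job in; it is judged then, once.
Trained networks look in the newest picture that a camera, given by its name, has taken for a name from the list of things; names that differ only in an ending like _2 or _b are one class to them, and where a whole thing is asked for, a point or a joint stands for the part that bears it (a point fixed in the world has none). Each returns a list of dicts, best first, with "conf" (0 to 1); they miss things now and then, are a little off and sometimes report something else, mostly with a low value. They report only what shows in the picture. A call takes as long as a camera call.
- cut_out(camera, thing): "region" (400x640 bool, what is visible of it) and "bbox" ([left, top, right, bottom] in pixels, round what is visible of it).
The state is a dict: "time": time; "q": joint angles; "joint_velocities": joint speeds; "joint_torque": joint torques, N m; "position": TCP position; "tool_rot": TCP orientation; "ft_force": force on the tool from outside, world axes, zero at the start; "moment": the same for the moment, N m; "grip_width": finger opening in m; "grip_force": force on a finger pad.
Only numpy, scipy, OpenCV 4.12 (cv2) and the standard library are available. Lean on these libraries where they do the work, as an engineer would, in place of code of your own. Each camera call takes 0.05 s, during which the arm holds its last target. There are 200 camera calls.

## Task

Swing the open lid of the drill-bit chest down onto its springy lifters, then push the sliding bolt on the lid across until its tip has passed fully through the keeper on the chest's side, pressing the lid down as far as the bolt needs to find the hole. Do not force the bolt against the keeper, leave the bottle, tape roll and screwdriver where they are, and let go so that the bolt alone holds the lid down.

Things in the scene. Friction and masses are not known exactly. Their poses are not given: they have to be found in the camera images.
- chest: Grey sheet-metal bit chest screwed to the bench, 200 (its x) x 300 (its y) x 120 mm high, open on top, walls 5 mm. Origin: centre of its underside, on the bench; x points to the hinge side (away from the robot), y to the keeper side, z up.
- hinge (a point): Middle of the lid's hinge line, which runs along the chest's y at chest x = +100, z = 120 mm; axes as the chest's. Two sprung black lid lifters (posts 14 mm across) stand 25 mm above the rim, 170 mm in front of this line, 125 mm to either side; together they push up with about 0.45 N per mm pressed.
- lid (a joint): Angle of the aluminium lid, rad: 0 = flat on the rim (end stop), growing as its front edge rises. A 4 mm plate, 206 mm from hinge to front edge, 150 mm to each side. It stays where it is left (1 to 2 N moves it); it meets the lifters at about 0.147 and, let go there, rests at 0.11 to 0.147. Its top is bare from y = -150 to -75 mm; the bolt and its guides fill the front of the rest.
- bolt (a joint): Travel of the steel barrel bolt along the lid, m: 0 = drawn back, 0.045 = fully across (end stop), growing as it slides along the chest's +y to the keeper. It drags with about 2.5 N. The tip meets the keeper's face at about 0.025, is flush with the keeper's far face at 0.039 and stands 6 mm proud of it at 0.045.
- knob_foot (a point): On the axis of the bolt's upright knob, at the top of its foot collar. Knob: steel post 14 mm across, rising 40 mm above this point, square to the lid. Collar: disc 32 mm across, 4 mm thick, below this point. 160 mm before the hinge line and 26 mm above the lid's underside; the guide straps beside it, 35 mm or more away, are 2 mm lower. Axes as the chest's when the lid is flat; z along the knob.
- bolt_tip (a point): Centre of the flat end face of the bolt's round bar (12 mm across), 120 mm along +y from the knob's axis and 12 mm below knob_foot. With the lid flat its centre is 134 mm above the bench. Axes as those of knob_foot.
- keeper: Steel keeper on the chest's +y side, in line with the bolt: a bracket carrying a clamped sleeve block, 34 (x) x 14 mm (y, 7 mm either side of this origin), with a through hole for the bolt 18 mm wide (x) and 14 mm high and 28 mm of solid steel above the hole. Origin: nominal middle of the hole, 142 mm above the bench; axes as the chest's.
- keeper_face (a point): Nominal mouth of the keeper's hole, 7 mm before the keeper's origin. The sleeve was reset by hand and clamped: the real hole is centred anywhere from 7 mm below to 7 mm above this point. How far to press the lid must be found by feel, the bolt leaning lightly on the keeper; it takes at most about 15 N down on the bolt.
- polish: White plastic bottle, 60 mm across, 170 mm tall, standing beside the chest on its -y side. Origin: centre of its underside. Leave alone.
- tape: Grey roll of tape, 100 mm across, 25 mm high, lying beside the chest on its +y side. Origin: centre of its underside. Leave alone.
- driver: Screwdriver, about 200 mm long, lying on the bench along the chest's front. Leave alone.

How it is judged:
On the way:
1. the lid is down on its lifters with the bolt still short of the keeper (value of joint lid below 0.16 rad and value of joint bolt below 0.03 m), for 0.2 s.
At the end, for the whole second after the job is handed in: The lid is down (joint lid below 0.13), the bolt is across by more than 0.040 m with its tip through the keeper's hole to its far face or beyond (at least 6.5 mm past the keeper's middle, within 18 mm of it), and lid and bolt are at rest with nothing holding them but the keeper (value of joint lid below 0.13 rad and value of joint bolt above 0.04 m and y of bolt_tip in the frame of keeper above 0.0065 m and distance between bolt_tip and keeper below 0.018 m and velocity of joint bolt below 0.01 m/s and velocity of joint lid below 0.05 rad/s); the robot touches nothing.
It fails at once if the keeper is loaded with more than 25 N (bolt forced or bracket knocked) (contact force between keeper and anything else above 25 N).
It fails at once if the bottle is moved by more than 25 mm (distance of polish from where it was at the start of the episode above 0.025 m).
It fails at once if the tape roll is moved by more than 25 mm (distance of tape from where it was at the start of the episode above 0.025 m).
It fails at once if the screwdriver is moved by more than 25 mm (distance of driver from where it was at the start of the episode above 0.025 m).
It also fails if it takes over 61 s, if anything falls off the work surface, if the arm or the gripper's body presses on something with over 40 N, if the wrist force passes 120 N, or if a joint passes its speed limit or range.

## Working session

There is one attempt and no reset: what is moved stays moved. The work goes in short steps, Python scripts to look and compute and a shell command to move; the robot and the scene stay as the last step left them, time stands still between calls to the robot, and variables do not carry over. Pictures are saved under pics/ and viewed, at most 10 in all, crops included, and the job is handed in when it is done.

```bash
mkdir -p pics; ls
python3 - <<'E'
from rig import *
import cv2,numpy as np
o=get_obs();print(o['position'],o['tool_rot'],o['time'],o['ft_force'])
for c in ['side','top']:
    p=camera(c);cv2.imwrite(f'pics/{c}0.png',p[:,:,::-1])
    k=get_calibration(c);print(c,k['vertical_fov'],k['cx'],k['cy'],np.round(k['T'],4).tolist())
    for t in ['chest','lid','bolt','knob_foot','keeper','polish','tape','driver','bolt_tip']:
        for r in cut_out(c,t)[:2]:
            ys,xs=np.nonzero(r['region']);print(t,round(r['conf'],2),r['bbox'],xs.mean().round(1),ys.mean().round(1))
print(get_obs()['time'])
E
```

```text
pics
[ 0.25460005 -0.57003875  0.24357171] [ 9.78046251e-01  2.08385100e-01 -4.74993961e-05 -1.08608967e-03] 0.0 [-0.30554266 -0.2606696   0.13212601]
side 49.0164664062786 319.4049882260286 200.75394753502212 [[-0.9234, -0.2799, 0.2625, 0.277], [-0.3834, 0.7021, -0.6, 0.6835], [-0.0163, -0.6547, -0.7557, 0.8604], [0.0, 0.0, 0.0, 1.0]]
chest 0.91 [224.3, 141.9, 376.9, 306.9] 304.3 221.8
lid 0.81 [228.5, 141.6, 368.6, 239.6] 296.5 191.8
bolt 0.68 [274.6, 161.7, 335.2, 227.4] 302.6 187.6
knob_foot 0.71 [271.0, 157.6, 335.5, 223.9] 302.1 187.6
keeper 0.86 [269.9, 249.7, 292.6, 294.2] 282.6 272.9
polish 0.67 [269.6, 250.4, 295.6, 295.8] 283.0 273.7
polish 0.57 [343.7, 115.3, 366.0, 171.7] 355.3 141.5
tape 0.61 [176.6, 300.6, 228.5, 350.6] 201.8 324.9
driver 0.61 [346.5, 246.6, 394.0, 311.9] 377.9 264.2
bolt_tip 0.98 [271.5, 161.1, 335.7, 223.4] 302.9 187.3
top 52.73831438306134 311.68379655536626 198.85989798960267 [[-0.0049, -0.9941, 0.1083, 0.4174], [-1.0, 0.0052, 0.0024, 0.0719], [-0.0029, -0.1083, -0.9941, 1.0476], [0.0, 0.0, 0.0, 1.0]]
chest 0.87 [206.5, 130.7, 365.2, 239.6] 287.3 182.7
chest 0.2 [235.3, 248.4, 312.2, 271.7] 289.7 260.3
lid 0.91 [210.7, 127.8, 363.9, 226.4] 289.2 175.7
bolt 0.71 [224.3, 171.9, 316.9, 197.0] 272.0 183.3
knob_foot 0.94 [224.2, 166.8, 316.8, 198.0] 273.0 183.4
keeper 0.45 [204.8, 184.0, 216.7, 207.8] 212.2 196.4
keeper 0.23 [206.2, 128.0, 360.0, 237.6] 287.4 182.9
polish 0.93 [390.8, 177.9, 426.7, 203.5] 405.3 192.8
polish 0.46 [211.9, 197.3, 220.8, 206.3] 215.4 199.9
tape 0.87 [162.7, 131.2, 202.5, 169.2] 181.5 147.8
driver 0.69 [234.2, 247.4, 312.5, 270.3] 287.9 259.9
bolt_tip 0.77 [223.1, 165.9, 317.6, 199.8] 272.8 183.3
1.0
```

Run:
```python
import cv2
a=cv2.imread('pics/side0.png')[90:370,160:420];b=cv2.imread('pics/top0.png')[110:290,150:440]
cv2.imwrite('pics/a.png',cv2.resize(a,None,fx=2.1,fy=2.1,interpolation=2))
cv2.imwrite('pics/b.png',cv2.resize(b,None,fx=2.75,fy=2.75,interpolation=2))
```

```text
(no output)
```

View pics/a.png

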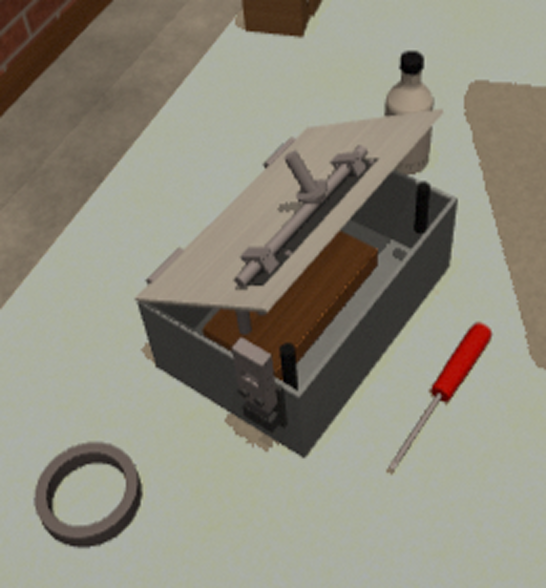

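View pics/b.png

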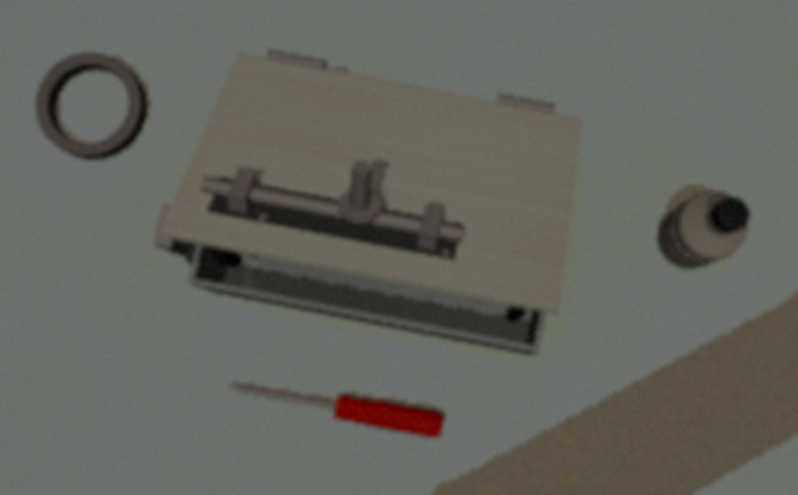

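Side view: the lid is open about 30°, with the knob foot near side px (309,183) and the bolt tip near (275,225). The top view agrees, with knob foot (281,185) and tip (225,177). I'll fit the chest pose, lid angle and knob y to points picked from both views.

```bash
cat > h.py <<'E'
import numpy as np
from rig import *
from scipy.spatial.transform import Rotation as R
def proj(c,P):
    k=get_calibration(c);T=k['T'];f=200/np.tan(np.radians(k['vertical_fov'])/2)
    p=np.linalg.inv(T)@np.append(P,1);return np.array([k['cx']+f*p[0]/p[2],k['cy']+f*p[1]/p[2]])
def ch(p,c): # chest->world, p=x,y,yaw
    x,y,a=p[:3];return np.array([x+c[0]*np.cos(a)-c[1]*np.sin(a),y+c[0]*np.sin(a)+c[1]*np.cos(a),c[2]])
def lidp(th,d,y,h): return np.array([.1-d*np.cos(th)+h*np.sin(th),y,.12+d*np.sin(th)+h*np.cos(th)])
E
python3 - <<'E'
from h import *
from scipy.optimize import least_squares
C=lambda *c:lambda p:ch(p,c)
L=lambda d,y,h,k=0:lambda p:ch(p,lidp(p[3],d,y+k*p[4],h))
S=lambda u,v:('side',160+u/2.1,90+v/2.1)
T=lambda u,v:('top',150+u/2.75,110+v/2.75)
obs=[(C(-.1,.15,0),S(303,456),'fb+'),(C(-.1,.15,.12),S(303,395),'ft+'),(C(-.1,-.15,.12),S(456,200),'ft-'),
(L(206e-3,.15,.002),S(267,308),'lid+'),(L(206e-3,-.15,.002),S(440,112),'lid-'),
(L(.16,0,.066,1),S(293,157),'ktop'),(L(.16,0,.026,1),S(313,195),'kfoot'),(L(.16,.12,.014,1),S(241,283),'tip'),
(C(-.1,.15,.12),T(193,282),'ft+'),(C(-.1,-.15,.12),T(538,350),'ft-'),
(L(206e-3,.15,.002),T(165,235),'lid+'),(L(206e-3,-.15,.002),T(557,310),'lid-'),
(L(0,.15,.004),T(240,55),'lr+'),(L(0,-.15,.004),T(581,120),'lr-'),
(L(.16,0,.066,1),T(368,163),'ktop'),(L(.16,0,.026,1),T(360,207),'kfoot'),(L(.16,.12,.014,1),T(205,184),'tip')]
res=lambda p:np.concatenate([proj(o[1][0],o[0](p))-o[1][1:] for o in obs])
r=least_squares(res,[.5,.1,-.15,.6,.01],loss='soft_l1')
p=r.x;print(p.round(4),np.sqrt(np.diag(np.linalg.inv(r.jac.T@r.jac))).round(4))
for o,e in zip(obs,res(p).reshape(-1,2)):print(o[2],o[1][0],e.round(1))
np.save('p.npy',p)
for n,th,d,y,h in [('press0',p[3],.185,-.11,.004),('knobfoot down',.12,.16,p[4],.026),('knobfoot now',p[3],.16,p[4],.026)]:
    print(n,ch(p,lidp(th,d,y,h)).round(4))
print('keeper',ch(p,[-.06,p[4]+.152,.142]),proj('side',ch(p,[-.06,p[4]+.152,.177])),proj('top',ch(p,[-.06,p[4]+.152,.177])))
E
```

```text
[ 0.557   0.1234 -0.1982  0.5597  0.0098] [0.0011 0.001  0.0056 0.0089 0.0015]
fb+ side [ 0.9 -0.2]
ft+ side [-1.6 -0.3]
ft- side [ 0.7 -2.1]
lid+ side [0.5 1.2]
lid- side [ 1.8 -0.7]
ktop side [-0.1 -1.2]
kfoot side [-0.1 -3. ]
tip side [ 0.3 -0.6]
ft+ top [-2.2 -0.3]
ft- top [0.3 0.1]
lid+ top [-1.9 -0. ]
lid- top [0.3 1. ]
lr+ top [-1.  -2.1]
lr- top [ 0.7 -1.7]
ktop top [-2.3  1.9]
kfoot top [-0.2 -1.1]
tip top [-0.4 -0. ]
press0 [0.4818 0.0264 0.2216]
knobfoot down [0.5043 0.144  0.165 ]
knobfoot now [0.5376 0.1373 0.227 ]
keeper [0.53003868 0.29388707 0.142     ] [280.11500599 256.12316735] [210.60425391 191.25384605]
```

```bash
python3 -m inch '[0,0,-1,0,0,0,0,0,-1,0,0,0,0,0,-1,0,0,0]' 0 20; python3 -m inch '[1,-1,-0.2,0,0,0,1,-1,-0.2,0,0,0,1,-1,-0.2,0,0,0,1,-1,-0.2,0,0,0]'
```

```text
time: 1.25
position: [0.256, -0.5748, 0.333]
tool_rot: [0.978, 0.208, 0.0, 0.008]
ft_force: [0.2, -1.5, 1.0]
grip_width: 0.074
grip_force: 0.0
time: 1.58
position: [0.2969, -0.4594, 0.3416]
tool_rot: [0.978, 0.21, 0.001, -0.001]
ft_force: [-0.5, 0.8, -0.3]
grip_width: 0.048
grip_force: 0.0
```

```bash
for i in 1; do python3 -m inch '[1,-1,0,0,0,0,1,-1,0,0,0,0,1,-1,0,0,0,0]'>/dev/null; python3 -m inch '[1,-1,0,0,0,0,1,-1,0,0,0,0,1,-1,0,0,0,0]' >/dev/null; python3 -m inch '[1,-1,0,0,0,0,1,-1,0,0,0,0,1,-1,0,0,0,0]'; python3 -m inch '[1,-1,0,0,0,0,1,-1,0,0,0,0,1,-1,0,0,0,0]';python3 -m inch '[0.64,-0.65,0,0,0,0,0.64,-0.65,0,0,0,0]'; python3 -m inch '[0,0,0,0,0,0.08,0,0,0,0,0,0.16,0,0,0,0,0,0.24,0,0,0,0,0,0.32,0,0,0,0,0,0.39,0,0,0,0,0,0.39,0,0,0,0,0,0.39]'; done
```

```text
time: 2.33
position: [0.4171, -0.1457, 0.3407]
tool_rot: [0.978, 0.209, 0.001, -0.0]
ft_force: [0.3, -0.7, 0.2]
grip_width: 0.0011
grip_force: 0.0
time: 2.58
position: [0.4579, -0.04, 0.3408]
tool_rot: [0.978, 0.209, 0.001, 0.0]
ft_force: [0.6, -0.2, -0.2]
grip_width: 0.0003
grip_force: 0.0
time: 2.75
position: [0.4836, 0.0281, 0.3408]
tool_rot: [0.978, 0.209, 0.001, 0.0]
ft_force: [0.8, 0.6, -0.4]
grip_width: 0.0005
grip_force: 0.0
time: 3.33
position: [0.4829, 0.0256, 0.3406]
tool_rot: [0.995, -0.095, 0.0, 0.0]
ft_force: [-0.3, 0.2, 0.8]
grip_width: 0.0001
grip_force: 0.0
```

```bash
python3 -m inch '[0,0,0.2,0,0,0,0,0,0.4,0,0,0,0,0,0.6,0,0,0,0,0,0.8,0,0,0,0,0,1,0,0,0]'; python3 -m inch '[0,0,0.12,0,0,0,0,0,0.24,0,0,0,0,0,0.36,0,0,0,0,0,0.48,0,0,0,0,0,0.6,0,0,0]';  python3 -m inch '[0,0,0.1,0,0,0,0,0,0.2,0,0,0,0,0,0.3,0,0,0,0,0,0.35,0,0,0]'
```

```text
time: 3.75
position: [0.4829, 0.0257, 0.26]
tool_rot: [0.995, -0.095, 0.0, 0.0]
ft_force: [0.1, 0.2, -0.1]
grip_width: 0.0006
grip_force: 0.0
time: 4.17
position: [0.483, 0.0257, 0.2122]
tool_rot: [0.995, -0.095, 0.0, 0.0]
ft_force: [0.9, 0.9, 1.0]
grip_width: 0.0008
grip_force: 0.3
time: 4.5
position: [0.4822, 0.0259, 0.1836]
tool_rot: [0.995, -0.096, -0.001, -0.0]
ft_force: [-0.1, 0.1, -0.2]
grip_width: 0.0002
grip_force: 0.2
```

```bash
python3 -m inch '[0,0,0.07,0,0,0,0,0,0.14,0,0,0,0,0,0.2,0,0,0,0,0,0.25,0,0,0,0,0,0.25,0,0,0,0,0,0.25,0,0,0]'
python3 - <<'E'
from h import *
import cv2
p=camera('side');cv2.imwrite('pics/c.png',cv2.resize(p[90:370,160:420,::-1],None,fx=2.1,fy=2.1,interpolation=2))
E
```

```text
time: 5.0
position: [0.4826, 0.026, 0.1644]
tool_rot: [0.995, -0.096, -0.0, -0.0]
ft_force: [0.1, -0.2, 1.0]
grip_width: 0.0003
grip_force: 0.3
```

View pics/c.png

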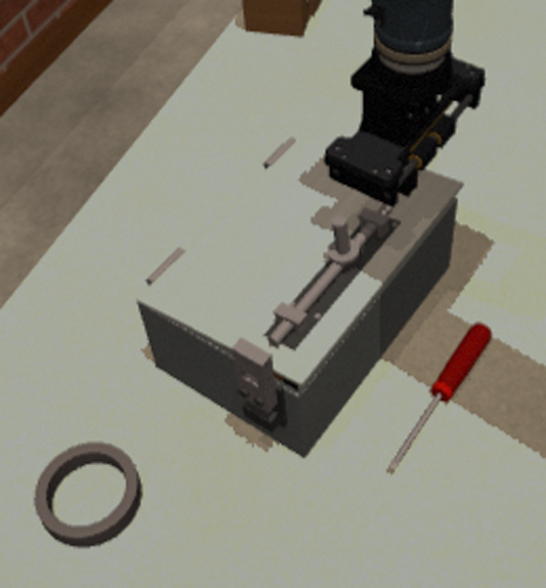

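```bash
python3 -m inch '[0,0,-0.3,0,0,0,0,0,-0.7,0,0,0,0,0,-1,0,0,0,0,0,-1,0,0,0]' 40; python3 -m inch '[0,0,-0.4,0,0,0,0,0,-0.5,0,0,0]'
python3 - <<'E'
from h import *
import cv2
p=np.load('p.npy')
o=get_obs();Rm=R.from_quat(o['tool_rot']).as_matrix()
for th in(.11,.13,.147):
    k=ch(p,lidp(th,.16,p[4],.026));kt=ch(p,lidp(th,.16,p[4],.066));kp=ch(p,lidp(th,.16,p[4]+.12,.014));print(th,k,kt,kp)
    for c in('side','top'):print(c,'foot',proj(c,k),'top',proj(c,kt),'tip',proj(c,kp))
print('to go',Rm.T@(k-o['position'])/.08)
a=camera('top')[150:230,200:360,::-1];b=camera('side')[160:280,230:390,::-1]
a=cv2.resize(a,None,fx=4,fy=4,interpolation=2);b=cv2.resize(b,(640,280*480//280)[:2] if 0 else None,fx=4,fy=4,interpolation=2)
cv2.imwrite('pics/d.png',cv2.resize(np.vstack([a[:],b])[:,:],None,fx=.75,fy=.75))
E
```

```text
time: 5.38
position: [0.4861, 0.0255, 0.2493]
tool_rot: [0.995, -0.096, 0.006, 0.0]
ft_force: [0.3, -0.8, 0.8]
grip_width: 0.0198
grip_force: 0.0
time: 5.55
position: [0.4843, 0.0257, 0.2875]
tool_rot: [0.995, -0.096, 0.003, 0.0]
ft_force: [0.7, -0.7, 0.7]
grip_width: 0.0326
grip_force: 0.0
0.11 [0.50386172 0.14410934 0.16340739] [0.50816692 0.14324488 0.20316563] [0.52619393 0.26202035 0.15147991]
side foot [323.58850275 207.56839219] top [321.58703661 193.9320602 ] tip [290.14854465 251.34068379]
top foot [279.86447579 203.4757685 ] top [278.7471759  199.60852355] tip [227.66694483 194.3319543 ]
0.13 [0.50474344 0.14393229 0.16652207] [0.50982733 0.14291148 0.20618455] [0.52684205 0.26189022 0.15462333]
side foot [323.21261489 206.41885363] top [320.86581125 192.58537062] tip [289.76658241 250.26674403]
top foot [279.83121837 202.93797983] top [278.78823189 198.66783316] tip [227.4345824  193.87488396]
0.147 [0.5055408  0.14377219 0.16915497] [0.51128499 0.14261879 0.20872357] [0.52744132 0.26176989 0.15728439]
side foot [322.87217224 205.43243491] top [320.23125556 191.43623512] tip [289.42031668 249.34129811]
top foot [279.80778818 202.4568487 ] top [278.82895935 197.84271782] tip [227.2416094  193.46291143]
to go [-0.03122454 -1.49881537  1.47897137]
```

View pics/d.png

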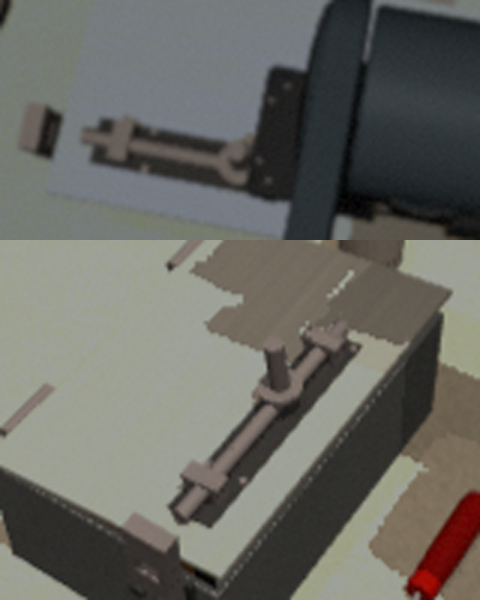

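The images match the predicted pose at lid angle about 0.12: tip at side px (290,252), foot at (323,209). Next I'll straddle the knob.

```bash
python3 -m inch '[0,-0.5,0,0,0,0,-0.05,-1,0,0,0,0,-0.05,-1,0,0,0,0]' 40; python3 -m inch '[0,-0.49,0,0,0,0,0,-0.49,0,0,0,0,0,-0.49,0.2,0,0,0,0,-0.49,0.4,0,0,0]'
python3 - <<'E'
from h import *
import cv2
o=get_obs();k=get_calibration('wrist');print(o['position'],o['ft_force'],k['T'].round(3).tolist(),k['cx'],k['cy'],k['vertical_fov'])
p=camera('wrist');cv2.imwrite('pics/e.png',p[:,:,::-1])
E
```

```text
time: 5.9
position: [0.4934, 0.1104, 0.283]
tool_rot: [0.996, -0.094, -0.001, -0.002]
ft_force: [0.2, -0.2, -0.7]
grip_width: 0.0399
grip_force: 0.0
time: 6.23
position: [0.5014, 0.1442, 0.2514]
tool_rot: [0.995, -0.095, 0.0, 0.0]
ft_force: [-0.1, 0.1, -0.3]
grip_width: 0.0401
grip_force: 0.0
[0.50141027 0.14419224 0.25135432] [-0.08892131  0.09744279 -0.27591884] [[-0.189, -0.945, -0.265, 0.574], [-0.982, 0.182, 0.051, 0.13], [0.0, 0.27, -0.963, 0.392], [0.0, 0.0, 0.0, 1.0]] 317.88237803859795 202.5992359652704 65.70646984690485
```

View pics/e.png

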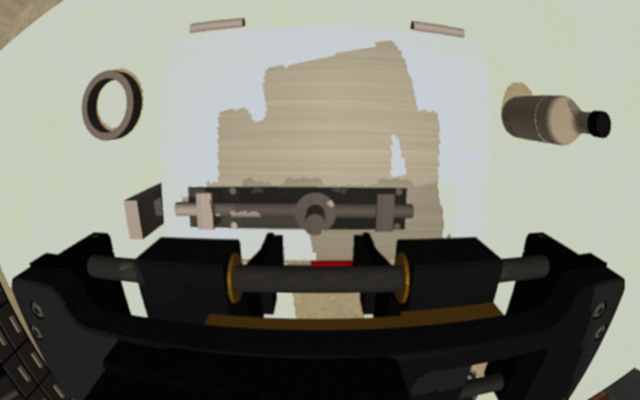

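Wrist view: the knob stands at column 316, and the finger gap is centred at about 318. I'll check the fore-aft position against the fisheye model.

Run:
```python
from h import *
p=np.load('p.npy');k=get_calibration('wrist');f=200/np.tan(np.radians(k['vertical_fov'])/2)
def w(P):
    q=(np.linalg.inv(k['T'])@np.append(P,1))[:3];a=np.arctan2(np.hypot(*q[:2]),q[2]);return np.array([k['cx'],k['cy']])+f*a*q[:2]/np.hypot(*q[:2])
for th in(.11,.13):
  for n,y,h in(('foot',0,.026),('top',0,.066),('tip',.12,.014)):print(th,n,w(ch(p,lidp(th,.16,p[4]+y,h))))
  print(w(ch(p,lidp(th,.165,p[4],.026))))
```

```text
0.11 foot [315.24174507 209.85606288]
0.11 top [314.90064628 222.10719385]
0.11 tip [175.36150264 205.79203427]
[315.20900414 216.29537427]
0.13 foot [315.22236132 209.95901419]
0.13 top [314.8776122  221.18206057]
0.13 tip [173.75390263 206.1093882 ]
[315.18852968 216.51479577]
```

```bash
python3 -m inch '[0.03,0,0.2,0,0,0,0.03,0,0.4,0,0,0,0.03,0,0.6,0,0,0,0.03,0,0.77,0,0,0,0.03,0,0.77,0,0,0]' 40;  python3 -m inch '[0,0,0,0,0,0,0,0,0,0,0,0,0,0,0,0,0,0,0,0,0,0,0,0,0,0,0,0,0,0,0,0,0,0,0,0]' 0 8
```

```text
time: 6.7
position: [0.5012, 0.1426, 0.1877]
tool_rot: [0.995, -0.096, -0.004, 0.001]
ft_force: [0.0, 0.2, -0.2]
grip_width: 0.0398
grip_force: 0.0
time: 7.2
position: [0.5049, 0.1455, 0.1919]
tool_rot: [0.995, -0.097, 0.002, -0.003]
ft_force: [1.1, 7.5, 0.4]
grip_width: 0.0138
grip_force: 8.0
```

```bash
python3 -m inch '[0,0,0,0,0,0,0,0,0,0,0,0,0,0,0,0,0,0]';  python3 -m inch '[0,0,0,0,0,0,0,0,0,0,0,0,0,0,0,0,0,0]'
```

```text
time: 7.45
position: [0.5049, 0.1455, 0.192]
tool_rot: [0.995, -0.097, 0.002, -0.002]
ft_force: [1.1, 8.1, 1.1]
grip_width: 0.0133
grip_force: 8.0
time: 7.7
position: [0.5049, 0.1455, 0.192]
tool_rot: [0.995, -0.097, 0.002, -0.002]
ft_force: [0.9, 7.3, 0.4]
grip_width: 0.0138
grip_force: 8.0
```

```bash
python3 -m inch '[0,-0.04,0,0,0,0,0,-0.08,0,0,0,0,0,-0.12,0,0,0,0,0,-0.16,0,0,0,0,0,-0.2,0,0,0,0,0,-0.24,0,0,0,0,0,-0.24,0,0,0]'; python3 -m inch '[0,0,0.03,0,0,0,0,0,0.06,0,0,0,0,0,0.06,0,0,0]'
```

```text
time: 7.95
position: [0.5035, 0.1458, 0.1872]
tool_rot: [0.995, -0.097, 0.0, -0.003]
ft_force: [-2.3, 8.0, 3.8]
grip_width: 0.0132
grip_force: 8.0schema error: expected a multiple of 6 numbers
```

```bash
python3 -m inch '[0,-0.06,0,0,0,0, 0,-0.12,0,0,0,0, 0,-0.18,0,0,0,0, 0,-0.22,0,0,0,0, 0,-0.22,0,0,0,0]'
```

```text
time: 8.37
position: [0.5065, 0.1607, 0.1871]
tool_rot: [0.995, -0.096, -0.0, 0.0]
ft_force: [-3.5, 0.0, 5.8]
grip_width: 0.0138
grip_force: 8.0
```

```bash
python3 -m inch '[0,-0.03,0,0,0,0, 0,-0.06,0,0,0,0, 0,-0.08,0,0,0,0, 0,-0.08,0,0,0,0]'; python3 -m inch '[0,-0.02,0,0,0,0,0,-0.02,0,0,0,0]';python3 -m inch '[0,-0.02,0,0,0,0,0,-0.02,0,0,0,0]'
```

```text
time: 8.7
position: [0.5077, 0.1666, 0.1871]
tool_rot: [0.995, -0.096, -0.0, 0.001]
ft_force: [-3.2, -0.5, 6.3]
grip_width: 0.0133
grip_force: 8.0
time: 8.87
position: [0.508, 0.1681, 0.1871]
tool_rot: [0.995, -0.096, -0.001, 0.001]
ft_force: [-2.2, -0.9, 5.7]
grip_width: 0.0138
grip_force: 8.0
time: 9.03
position: [0.5083, 0.1696, 0.1871]
tool_rot: [0.995, -0.096, -0.001, 0.001]
ft_force: [-2.9, -1.4, 5.2]
grip_width: 0.0136
grip_force: 8.0
```

```bash
for i in 1; do python3 -m inch '[0,-0.02,0,0,0,0,0,-0.02,0,0,0,0]';python3 -m inch '[0,-0.02,0,0,0,0,0,-0.02,0,0,0,0]'; done | grep -E 'pos|ft'
```

```text
position: [0.5085, 0.1708, 0.1871]
ft_force: [-2.6, -2.9, 5.6]
position: [0.5085, 0.171, 0.187]
ft_force: [-3.5, -6.2, 5.9]
```

```bash
for i in 1; do python3 -m inch '[0,0,0.01,0,0,0,0,0,0.01,0,0,0]';python3 -m inch '[0,0,0.01,0,0,0,0,0,0.01,0,0,0]';python3 -m inch '[0,0,0.01,0,0,0,0,0,0.01,0,0,0]';python3 -m inch '[0,0,0.01,0,0,0,0,0,0.01,0,0,0]'; done | grep -E 'pos|ft'
```

```text
position: [0.5085, 0.1709, 0.1865]
ft_force: [-5.0, -6.5, 9.0]
position: [0.5084, 0.171, 0.1859]
ft_force: [-4.4, -6.1, 10.1]
position: [0.5082, 0.1711, 0.1851]
ft_force: [-4.5, -6.6, 9.5]
position: [0.5081, 0.1711, 0.1842]
ft_force: [-5.3, -5.5, 9.7]
```

```bash
for i in 1; do python3 -m inch '[0,0,0.01,0,0,0,0,0,0.01,0,0,0]';python3 -m inch '[0,0,0.01,0,0,0,0,0,0.01,0,0,0]';python3 -m inch '[0,0,0.01,0,0,0,0,0,0.01,0,0,0]';python3 -m inch '[0,0,0.01,0,0,0,0,0,0.01,0,0,0]'; done | grep -E 'pos|ft'
```

```text
position: [0.508, 0.1713, 0.1834]
ft_force: [-5.4, -5.0, 9.4]
position: [0.508, 0.1722, 0.1824]
ft_force: [-5.2, -1.1, 8.2]
position: [0.5079, 0.1726, 0.1816]
ft_force: [-4.7, -1.3, 8.5]
position: [0.5078, 0.1726, 0.1808]
ft_force: [-5.1, -1.7, 9.0]
```

```bash
for i in 1; do python3 -m inch '[0,0,0.01,0,0,0,0,0,0.01,0,0,0]';python3 -m inch '[0,0,0.01,0,0,0,0,0,0.01,0,0,0]'; done | grep -E 'pos|ft'
```

```text
position: [0.5077, 0.1727, 0.1801]
ft_force: [-4.8, -1.7, 8.2]
position: [0.5078, 0.1727, 0.1795]
ft_force: [-5.2, -2.2, 9.9]
```

At z of about 0.182 the bolt slipped forward 1.5 mm and the side force fell, so the hole is found. I'll back up to mid-window and push on.

```bash
for i in 1; do python3 -m inch '[0,0,-0.018,0,0,0,0,0,-0.018,0,0,0]';python3 -m inch '[0,-0.02,0,0,0,0,0,-0.02,0,0,0,0]';python3 -m inch '[0,-0.02,0,0,0,0,0,-0.02,0,0,0,0]'; done | grep -E 'pos|ft'
```

```text
position: [0.5082, 0.1727, 0.1807]
ft_force: [-4.1, -1.2, 7.6]
position: [0.5085, 0.1744, 0.1807]
ft_force: [-4.8, -0.7, 8.4]
position: [0.5088, 0.1759, 0.1807]
ft_force: [-4.9, -1.2, 8.8]
```

```bash
for i in 1; do python3 -m inch '[0,-0.02,0,0,0,0,0,-0.04,0,0,0,0,0,-0.04,0,0,0,0]';python3 -m inch '[0,-0.02,0,0,0,0,0,-0.04,0,0,0,0,0,-0.04,0,0,0,0]';python3 -m inch '[0,-0.02,0,0,0,0,0,-0.04,0,0,0,0,0,-0.04,0,0,0,0]'; done | grep -E 'pos|ft'
```

```text
position: [0.5095, 0.1792, 0.1808]
ft_force: [-4.0, -0.6, 6.8]
position: [0.5101, 0.1823, 0.1807]
ft_force: [-4.6, -1.7, 7.7]
position: [0.5107, 0.1854, 0.1807]
ft_force: [-3.6, -1.5, 7.6]
```

```bash
for i in 1; do python3 -m inch '[0,-0.02,0,0,0,0,0,-0.04,0,0,0,0,0,-0.04,0,0,0,0]';python3 -m inch '[0,-0.02,0,0,0,0,0,-0.02,0,0,0,0]';python3 -m inch '[0,-0.02,0,0,0,0,0,-0.02,0,0,0,0]'; done | grep -E 'pos|ft'
```

```text
position: [0.5114, 0.1886, 0.1807]
ft_force: [-3.0, -0.3, 7.7]
position: [0.5117, 0.1901, 0.1807]
ft_force: [-3.7, -0.9, 8.3]
position: [0.5118, 0.1906, 0.1807]
ft_force: [-5.3, -4.0, 8.0]
```

```bash
python3 -m inch '[0,0.015,0,0,0,0,0,0.015,0,0,0,0]'; python3 -m inch '[0,0,0,0,0,0,0,0,-0.01,0,0,0,0,0,-0.02,0,0,0,0,0,-0.03,0,0,0]' 28; python3 -m inch '[0,0,-0.2,0,0,0,0,0,-0.5,0,0,0,0,0,-0.8,0,0,0,0,0,-1,0,0,0,0,0,-1,0,0,0]'; python3 -m inch '[0,0.5,-0.3,0,0,0,0,1,-0.6,0,0,0,0,1,-0.6,0,0,0,0,1,-0.6,0,0,0]'
python3 - <<'E'
from h import *
import cv2
p=camera('side');cv2.imwrite('pics/f.png',cv2.resize(p[150:300,230:400,::-1],None,fx=4,fy=4,interpolation=2))
print(get_obs()['time'])
E
```

```text
time: 13.03
position: [0.5118, 0.1904, 0.1807]
tool_rot: [0.995, -0.096, -0.001, 0.001]
ft_force: [-3.4, -0.6, 6.8]
grip_width: 0.0138
grip_force: 8.0
time: 13.37
position: [0.5134, 0.1908, 0.1821]
tool_rot: [0.995, -0.096, 0.0, -0.0]
ft_force: [0.1, -0.3, -0.5]
grip_width: 0.0266
grip_force: 0.0
time: 13.78
position: [0.5156, 0.1912, 0.2656]
tool_rot: [0.995, -0.096, 0.004, -0.001]
ft_force: [0.9, 0.3, 0.3]
grip_width: 0.0278
grip_force: 0.0
time: 14.12
position: [0.4983, 0.1105, 0.3108]
tool_rot: [0.995, -0.098, 0.001, 0.0]
ft_force: [-0.4, 0.1, 0.2]
grip_width: 0.0279
grip_force: 0.0
14.1667
```

View pics/f.png

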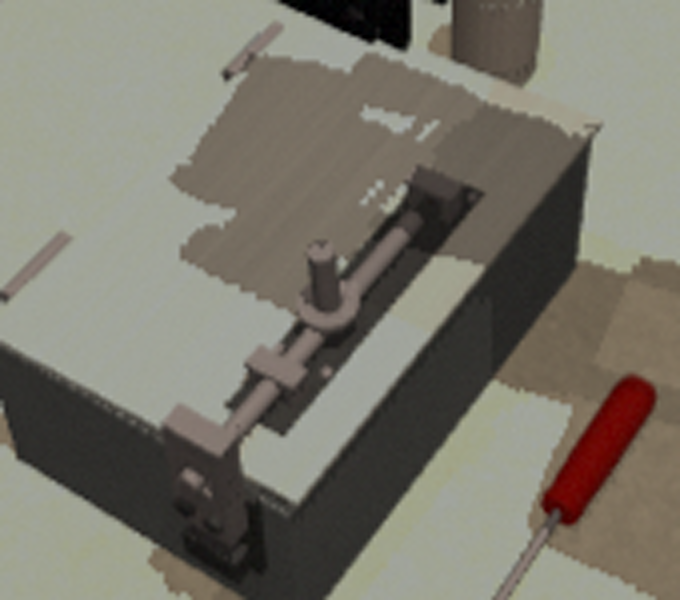

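The picture shows the bolt running into the keeper, with its tip standing out of the far face at crop px (197,485). The lid is down and the gripper is clear.

```bash
python3 -m inch '[0,0,0,0,0,0,0,0,0,0,0,0,0,0,0,0,0,0]' | grep ft; python3 -c "
from rig import *
print(hand_in())"
```

```text
ft_force: [0.2, 0.2, 0.7]
the job is handed in; nothing more can be done
None
```

I handed the job in at about 14.4 s: the lid is down, the bolt is fully across and visibly through the keeper, and the gripper is clear; the hand-in returned no verdict.

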